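# Clamp the float bowl

## Robot

A 6-joint arm with a two-finger parallel gripper is mounted at the origin on the work surface. World frame = base frame: x ahead of the robot, y to its left, z up, the work surface at z = 0. Lengths are in m, angles in rad, forces in N, time in s.
With the tool pointing down it reaches from about 0.275 to 1 m from the base axis. Payload 8.4 kg.
Tool frame: the origin (TCP) lies midway between the tips of the shut fingers; the grasp point (between the pads) lies 19 mm behind it; z points along the fingers, y is the direction in which the jaws open and shut (so a half turn about z gives the same grasp; the last joint's range is limited). The gripper opens to 85 mm and grips with 20 to 120 N. Pads are 22 mm wide; open, the fingers measure 114 mm over their backs; the gripper's body (76 mm by 85 mm) begins 54 mm behind the grasp point. The pads swing forward as they close: fully open they stand 13 mm farther back than shut.
Start: joints at [-1.311, 0.353, 1.633, -0, 1.155, -0.002], TCP at [0.162, -0.604, 0.191] pointing down, gripper open.
Joint ranges: [-2.63, 2.63], [-0.92, 2.1], [0.06, 2.66], [-1.3, 4.44], [0, 2.69], [-3.02, 3.02]. Speed limits (rad/s): [2.22, 2.22, 2.79, 3.14, 3.14, 3.14].

## Interface

Orientations are given as a rotation vector (axis times angle).
In Python, from cell import observe, capture, get_calibration, close_job, search_frame, landmark_of gives the robot as it stands.
- The arm moves only by the tool drive_tool, never from a script. Its argument "targets" is a list of rows, each a list of 6 numbers: the shift along the tool's x, y, z in mm, then the turn, a rotation vector about the tool's x, y, z in degrees. In form: [[tx, ty, tz, ax, ay, az], ...]. A call has 1 to 20 rows; each row shifts and turns the commanded pose from where the row before left it, along the tool's axes as they then stand; what a row does not reach is not made up. A row lasts 1/10 s, in which the tool goes at most 50 mm and 8.59 degrees, less where a joint would pass 70% of its speed; a pose out of reach is approached as far as the arm can. A call with a gripper value outside its range is refused whole. "fingers" is the closure in counts, from 0 (fully open) to 255 (shut), set as the call begins (left out, the last holds). The fingers move at their own pace and stop on an object; "force" is the grip in N (left out, the last holds). Time passes only in rows, so rows that do not move let the fingers close. It gives the time, the measured TCP pose, the force and the opening at its end, in the units of the state.
- observe(): the state, without advancing time (a new reading comes with each control period).
- capture(name): name is "side" or "top"; returns the picture (420x560x3 uint8, blue, green, red); there is no depth.
- get_calibration(name): a dict with "mtx" (3x3 intrinsics, pixels), "R" (3x3) and "t" (3): a world point X has camera coordinates R X + t. Camera axes: x right, y down, z forward; pixel columns grow to the right and rows downward; lengths in m; the calibration is good to about 2 mm. A picture is of the moment at which its call begins. get_calibration takes no time and is no camera call.
- close_job(): hands the job in, once; it reports no verdict.
Trained networks look in the newest picture that a camera, given by its name, has taken for a name from the list of things; names that differ only in an ending like _2 or _b are one class to them, and where a whole thing is asked for, a point or a joint stands for the part that bears it (a point fixed in the world has none). Each returns a list of dicts, best first, with "conf" (0 to 1); they miss things now and then, are a little off and sometimes report something else, mostly with a low value. They report only what shows in the picture. A call takes as long as a camera call. They do not tell look-alikes from the thing itself.
- search_frame(label, camera): "rect" ([centre column, centre row, width, height] in pixels, round what is visible of it).
- landmark_of(label, camera): "xy" ([column, row] in pixels: a listed point, or the origin of a listed thing).
The state is a dict: "time": time; "joints": joint angles; "joint_vel": joint speeds; "effort": joint torques, N m; "position": TCP position; "ee_rot": TCP orientation; "force": force on the tool from outside, world axes, zero at the start; "ft_torque": the same for the moment, N m; "grip_width": finger opening in m.
Only numpy, scipy, OpenCV 4.12 (cv2) and the standard library are available. Lean on these libraries where they do the work, as an engineer would, in place of code of your own. Each camera call takes 0.05 s, during which the arm holds its last target. There are 200 camera calls.

## Task

Turn the bench clamp's black knob until its pointer stands at the white index line, which sets the back stop. Then pump the trigger to bring the jaw up to the thin-walled alloy float bowl and press it squarely against the back stop until the jaw's spring cushion is about half pressed in; pressing it much further crushes the bowl. Work the jaw by the trigger only, leave the other things on the bench alone, and finish while still holding the trigger squeezed.

Things in the scene. Friction and masses are not known exactly. Their poses are not given: they have to be found in the camera images.
- clamp: The clamp, fixed to the bench: a dark plate 90 x 410 x 8 mm. Origin on the bench under the plate (it spans local y -197 to +213 mm), z up. All parts stand on local x = 0 in a row along its y axis: trigger (-y end), grip post, jaw, bowl, back stop, knob (+y end). Between post and knob nothing is higher than 65 mm
- trigger_angle (a joint): Trigger angle, rad: 0 at rest, 0.19 fully squeezed; hinged at local y -150, z 12 mm. Squeezing moves its top to +y, towards the post; a spring (2.7 N at the crossbar at rest, 4 N squeezed) returns it. A full squeeze pushes the jaw 10 mm forward (crossbar : jaw travel 1.85 : 1) less up to 4 mm of play; on the return the ratchet slips over its 4 mm teeth and the jaw stays
- trigger: The trigger: two upright steel plates with a black round crossbar on top, diameter 16 mm, 44 mm long along local x, which the fingers push. Its origin is on its hinge, 12 mm above the bench; it leans back 0.1 rad at rest; use trigger_grip for the crossbar
- trigger_grip (a point): Centre of the crossbar: 108 mm above the bench, at local y -160 mm at rest, -141 mm squeezed. From its back to the post's far face: 55 mm at rest, 36 mm squeezed. The post does not yield: fingers that close together should be centred so that the post-side one reaches the post no sooner than the trigger is fully squeezed (centre at local y about -131 mm)
- grip_post (a point): Centre of the top of the fixed grey grip post, 125 mm above the bench: an upright 44 mm wide (local x), 12 mm thick, between local y -125 and -113 mm
- jaw_travel (a joint): Travel of toothed bar and jaw towards bowl and stop (local +y), m, 0 to 0.062. Its slide friction holds 6 N: with the trigger let go, a cushion pressed in more than 2.4 mm pushes the jaw back until only 1 to 2.4 mm remain, so the clamping force lasts only while the trigger is held
- jaw: The toothed bar with the grey jaw head on its end (50 x 12 x 52 mm, top at z = 62 mm, its front at local y -40 mm + jaw_travel); not to be pushed by hand. Its origin is not on it: it is the clamp's origin moved by jaw_travel along y
- cushion (a joint): How far the spring cushion between jaw head and pad is pressed in, m: 0 free, 0.015 all the way; 2.5 N per mm, so half pressed is about 19 N; beyond 0.010 the bowl is in danger
- pad: The black rubber-faced pad in front of the jaw head, 46 x 8 x 40 mm, carried on the cushion; not to be pushed by hand. Its origin is the centre of the pad's back face
- pad_face (a point): Centre of the pad's face, 32 mm above the bench; at local y = -15 mm + jaw_travel - cushion
- casting: The loose float bowl to clamp: open-topped thin-walled alloy box 50 (x) x 56 (y) x 46 (z) mm, about 0.3 kg, standing on the plate between pad and back stop. Origin: centre of its underside, at local z = 8 mm; it is to be pinned with its y axis along the clamp's
- back_stop: The steel back stop, an upright plate 50 x 12 x 48 mm whose face towards the bowl stands at local y = 85 mm - 5 mm per rad of knob. Its origin is the bottom centre of that face, 8 mm above the bench
- knob (a joint): Knob angle, rad, growing clockwise seen from above, 0 to 2.6; the index line is at 1.40. It stays where it is left (friction 0.2 N m)
- knob_grip (a point): The grip point on the knob's axis, at local x 0, y 172 mm, 66 mm above the bench. The knob is an upright black bar 42 mm long, 13 mm thick, from z = 44 to 78 mm, on a disc of 40 mm diameter (top at z = 44 mm), on a grey block. The white-dotted end is the pointer; at joint 0 it points to the clamp's -x, at 1.57 to its +y
- index_mark (a point): The white index line on top of the knob block, 28 mm from the knob's axis
- tin_cup: Bystander: an open metal cup 68 mm wide, 60 mm high, beyond the clamp; origin under its centre
- scrub_brush: Bystander: a brush lying on the robot's side of the clamp
- screwdriver: Bystander: a screwdriver lying beyond the clamp
- sealant_tin: Bystander: a small tin 60 mm wide, 70 mm high, on the robot's side of the clamp
- mug: Bystander: a mug 90 mm high to the right
- grease_pot: Bystander: a squat white jar 70 mm wide, 60 mm high, at the left
- bolt_jar: Bystander: a glass jar 85 mm high at the far right
Mind the look-alikes: they are no part of the job. What is shaped like the casting but pink is not meant.

How it is judged:
On the way, in this order (a step that is already met when the one before it is completed fails the run):
1. the knob is turned to the index line (within 0.12 rad), the bowl not yet touched by the pad (value of joint knob between 1.28 and 1.52 rad and contact force between pad and casting below 0.5 N), for 0.2 s.
2. the pad is brought up against the bowl with the trigger held (contact force between pad and casting above 2 N and contact force between the fingers and trigger above 1 N), for 0.1 s.
At the end, for the whole second after the job is handed in: Last second: fingers push the crossbar (over 2 N, trigger over 0.015 rad); bowl upright and square (0.08 rad), at rest, pinned: 8.5-24.5 N at the pad (cushion 3.5-9.8 mm), over 5 N at the stop; knob within 0.12 rad of the index line (contact force between pad and casting between 8.5 and 24.5 N and contact force between back_stop and casting above 5 N and value of joint cushion between 0.0035 and 0.0098 m and contact force between the fingers and trigger above 2 N and value of joint trigger_angle above 0.015 rad and angle between the y axis of casting and the y axis of clamp, either way round below 0.08 rad and angle between casting's own z axis and vertical below 0.08 rad and linear speed of casting below 0.01 m/s and value of joint knob between 1.28 and 1.52 rad and velocity of joint jaw_travel between -0.005 and 0.005 m/s); the arm keeps its last pose, push and grip.
It fails at once if the bowl is crushed (over 27 N at the pad) (contact force between pad and casting above 27 N).
It fails at once if the jaw or pad is pushed by hand (contact force between any of the fingers, the arm and jaw above 3 N or contact force between any of the fingers, the arm and pad above 3 N).
It fails at once if the bowl is handled by the robot (contact force between any of the fingers, the arm and casting above 3 N).
It fails at once if a bystander is knocked away (moved over 40 mm) (distance of any of tin_cup, scrub_brush, screwdriver, sealant_tin, mug, grease_pot, bolt_jar from where it was at the start of the episode above 0.04 m).
It also fails if it takes over 64 s, if anything falls off the work surface, if the arm or the gripper's body presses on something with over 40 N, if the wrist force passes 120 N, or if a joint passes its speed limit or range.

## Working session

There is one attempt and no reset: what is moved stays moved. The work goes in short steps, Python scripts to look and compute and a tool call to move; the robot and the scene stay as the last step left them, time stands still between calls to the robot, and variables do not carry over. Pictures are saved under pics/ and viewed, about 8 in all and at most 12, crops included, and the job is handed in when it is done.

Besides the shell and the picture viewer there is one more tool, called after "Call:" as name(argument=value, ...), one argument or row to a line, values as JSON. drive_tool: Moves the arm, as the interface text tells. Its arguments: {"type":"object","properties":{"targets":{"type":"array","items":{"type":"array","items":{"type":"number"}}},"fingers":{"type":"number"},"force":{"type":"number"}},"required":["targets"]}

```bash
ls; mkdir -p pics; cat > h.py <<'E'
import numpy as np, cv2
from cell import *
from scipy.spatial.transform import Rotation as Ro
def ray(cam,px):
    c=get_calibration(cam);K,R,t=map(np.array,(c['mtx'],c['R'],c['t']))
    d=R.T@np.linalg.solve(K,[px[0],px[1],1]);return -R.T@t,d
def atz(cam,px,z):
    o,d=ray(cam,px);return o+d*(z-o[2])/d[2]
def tri(a,b):
    A=np.zeros((3,3));v=np.zeros(3)
    for o,d in(ray('side',a),ray('top',b)):
        d=d/np.linalg.norm(d);P=np.eye(3)-np.outer(d,d);A+=P;v+=P@o
    return np.linalg.solve(A,v)
def proj(cam,X):
    c=get_calibration(cam);p=np.array(c['mtx'])@(np.array(c['R'])@X+np.array(c['t']));return p[:2]/p[2]
E
python3 - <<'E'
from h import *
for c in('side','top'):
    cv2.imwrite(f'pics/{c}0.png',capture(c))
for l in['knob_grip','trigger_grip','grip_post','index_mark','pad_face','casting','back_stop','clamp']:
    r={c:landmark_of(l,c) for c in('side','top')}
    for c in r: print(l,c,[(np.round(d['xy']).tolist(),round(d['conf'],2)) for d in r[c][:3]])
    if r['side'] and r['top']: print('   tri',np.round(tri(r['side'][0]['xy'],r['top'][0]['xy']),4))
s=observe();print(s['time'],s['position'],s['ee_rot'],s['force'])
E
```

```text
pics
knob_grip side [([285.0, 273.0], 0.54), ([342.0, 261.0], 0.49)]
knob_grip top [([214.0, 218.0], 0.61)]
   tri [0.5238 0.1603 0.054 ]
trigger_grip side [([322.0, 172.0], 0.57)]
trigger_grip top [([336.0, 224.0], 0.59)]
   tri [ 0.4945 -0.1786  0.108 ]
grip_post side [([317.0, 174.0], 0.68), ([287.0, 269.0], 0.34)]
grip_post top [([320.0, 223.0], 0.96)]
   tri [ 0.4996 -0.1333  0.1325]
index_mark side [([283.0, 285.0], 0.61), ([288.0, 270.0], 0.18)]
index_mark top [([204.0, 216.0], 0.65)]
   tri [0.5273 0.1873 0.0427]
pad_face side [([305.0, 231.0], 0.72), ([284.0, 286.0], 0.48)]
pad_face top [([280.0, 226.0], 0.51)]
   tri [ 0.5044 -0.0271  0.0158]
casting side [([351.0, 323.0], 0.97), ([305.0, 249.0], 0.74), ([217.0, 273.0], 0.69)]
casting top [([193.0, 279.0], 0.74), ([258.0, 225.0], 0.65), ([220.0, 157.0], 0.61)]
   tri [0.3505 0.2296 0.002 ]
back_stop side []
back_stop top [([249.0, 223.0], 0.66)]
clamp side [([306.0, 241.0], 0.62), ([304.0, 232.0], 0.42)]
clamp top [([272.0, 226.0], 0.89)]
   tri [ 0.5018 -0.0041  0.0028]
0.9 [ 0.16180796 -0.6037036   0.19150805] [3.11469482e+00 4.10053307e-01 2.11763010e-05] [ 0.327594    0.53642262 -0.53912122]
```

```bash
python3 - <<'E'
import cv2,numpy as np
a=cv2.imread('pics/top0.png')[140:320,150:400];b=cv2.imread('pics/side0.png')[130:350,190:420]
a=cv2.resize(a,(500,360),interpolation=3)
cv2.imwrite('pics/top_c.png',cv2.resize(a,(750,540),interpolation=3));cv2.imwrite('pics/side_c.png',cv2.resize(b,(627,600),interpolation=3))
E
```

```text
(no output)
```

View pics/top_c.png

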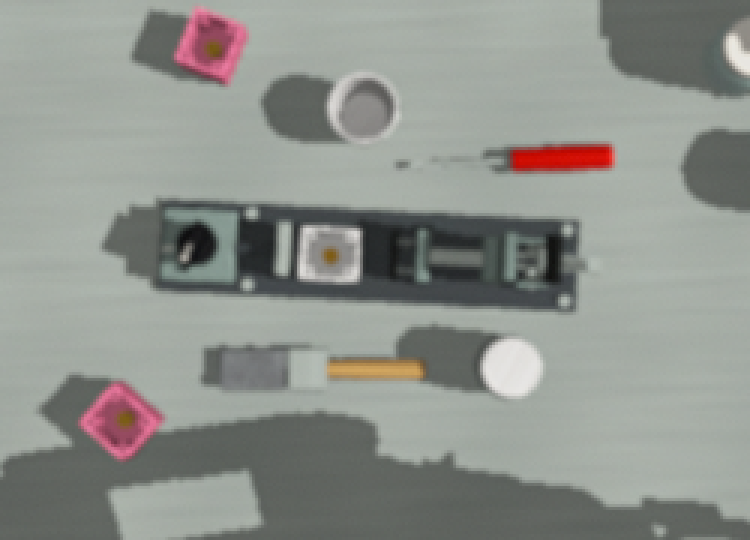

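View pics/side0.png

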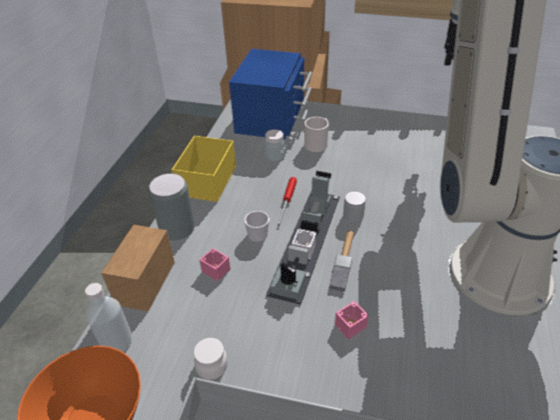

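The top crop (×3, offset 150,140) shows the clamp with its knob at full-picture (216,222), the silver bowl at (260,225), and the trigger and post at about (336,226) and (320,225). Bowl candidates are silver (260,225), pink (220,157) and pink (193,279). I choose the silver one, which stands between pad and stop. The side view agrees: silver at (303,240), pinks at (215,264) and (351,318). The pointer points down-left in the top view.

Next I fit the clamp pose from both views together.

```bash
cat > fit.py <<'E'
from h import *
from scipy.optimize import least_squares
obs=[('top',p,q) for p,q in [((202.7,206.7),(.045,.213,.008)),((200.7,236),(-.045,.213,.008)),((342.7,214),(.045,-.197,.008)),((341.3,243.3),(-.045,-.197,.008))]]
L={'knob_grip':(0,.172,.066),'trigger_grip':(0,-.160,.108),'grip_post':(0,-.119,.125),'clamp':(0,0,0),'pad_face':(0,-.015,.032),'pad':None}
for l,q in L.items():
    if q is None: continue
    for c in('side','top'):
        for d in landmark_of(l,c)[:3]: obs.append((c,d['xy'],q))
def W(p,q): return np.array([p[0]+np.cos(p[2])*q[0]-np.sin(p[2])*q[1],p[1]+np.sin(p[2])*q[0]+np.cos(p[2])*q[1],q[2]])
r=least_squares(lambda p:np.concatenate([proj(c,W(p,q))-x for c,x,q in obs]),[.5,0,-.05],loss='soft_l1')
print(r.x,np.degrees(r.x[2]))
for (c,x,q) in obs: print(c,np.round(x),q,np.round(proj(c,W(r.x,q))-x,1))
p=r.x
for n in('knob_grip','trigger_grip','grip_post'): print(n,np.round(W(p,L[n]),4))
E
python3 fit.py
python3 - <<'E'
from h import *
a=cv2.imread('pics/top0.png')[200:245,190:240];b=cv2.imread('pics/side0.png')[250:310,260:320]
cv2.imwrite('pics/knob.png',np.hstack([cv2.resize(a,(400,360),interpolation=3),cv2.resize(b,(360,360),interpolation=3)]))
E
```

```text
[ 0.50624334 -0.01174909 -0.07290718] -4.17727376165517
top [203. 207.] (0.045, 0.213, 0.008) [ 0.4 -1.4]
top [201. 236.] (-0.045, 0.213, 0.008) [ 0.6 -0.1]
top [343. 214.] (0.045, -0.197, 0.008) [-0.5 -2.4]
top [341. 243.] (-0.045, -0.197, 0.008) [-0.1 -1.2]
side [285. 273.] (0, 0.172, 0.066) [ 0.9 -3.2]
side [342. 261.] (0, 0.172, 0.066) [-55.2   9. ]
top [214. 218.] (0, 0.172, 0.066) [-0.2  2.5]
side [322. 172.] (0, -0.16, 0.108) [-0.6  1.5]
top [336. 224.] (0, -0.16, 0.108) [-2.6  0.2]
side [317. 174.] (0, -0.119, 0.125) [0.6 2.9]
side [287. 269.] (0, -0.119, 0.125) [ 30.3 -91.8]
top [320. 223.] (0, -0.119, 0.125) [-1.3  0.8]
side [306. 241.] (0, 0, 0) [-1.  -1.5]
side [304. 232.] (0, 0, 0) [1.2 7.2]
top [272. 226.] (0, 0, 0) [ 2.5 -1.6]
side [305. 231.] (0, -0.015, 0.032) [ 2.3 -3.9]
side [284. 286.] (0, -0.015, 0.032) [ 23.5 -58.3]
top [280. 226.] (0, -0.015, 0.032) [-0.5 -2.9]
knob_grip [0.5188 0.1598 0.066 ]
trigger_grip [ 0.4946 -0.1713  0.108 ]
grip_post [ 0.4976 -0.1304  0.125 ]
```

View pics/knob.png

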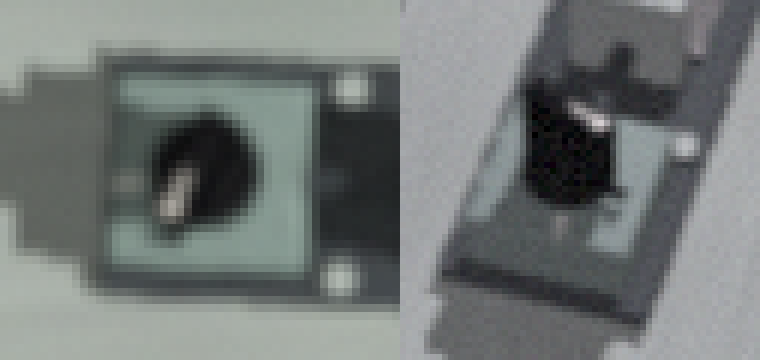

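The knob crop shows, in the top half, the disc at full-picture (215.6,221) and the white pointer streak at about (212,225), with its tip near (211,228). The index line is at (206,223). In the side half the streak runs from about (287,267) to (294,271), with the block top around it. I compare these with predictions for different knob angles.

```bash
cat > knob.py <<'E'
from h import *
def W(p,q): return np.array([p[0]+np.cos(p[2])*q[0]-np.sin(p[2])*q[1],p[1]+np.sin(p[2])*q[0]+np.cos(p[2])*q[1],q[2]])
P=[.5062,-.0117,-.073]
E
python3 - <<'E'
from knob import *
cr=lambda c,u:np.round((u-(190,200))*8 if c=='top' else (u-(260,250))*6+(400,0))
for c in('top','side'):
    print(c,'axis44',cr(c,proj(c,W(P,(0,.172,.044)))),'axis78',cr(c,proj(c,W(P,(0,.172,.078)))),'idx',[cr(c,proj(c,W(P,(-.028*np.cos(1.4),.172+.028*np.sin(1.4),z)))) for z in(.03,.035)])
    for th in(0,.2,.4,.6,.8): print(th,[cr(c,proj(c,W(P,(-r*np.cos(th),.172+r*np.sin(th),.078)))) for r in(.021,.008,-.021)])
    print('block corners', [cr(c,proj(c,W(P,(a,b,.034)))) for a in(-.035,.035) for b in(.137,.207)])
print(get_calibration('top'))
E
```

```text
top axis44 [195. 164.] axis78 [181. 158.] idx [array([123., 176.]), array([121., 175.])]
0 [array([178., 218.]), array([180., 181.]), array([184.,  98.])]
0.2 [array([166., 217.]), array([175., 180.]), array([196.,  99.])]
0.4 [array([154., 212.]), array([171., 179.]), array([208., 103.])]
0.6 [array([144., 206.]), array([167., 176.]), array([218., 110.])]
0.8 [array([135., 198.]), array([164., 173.]), array([227., 118.])]
block corners [array([291., 267.]), array([ 96., 258.]), array([302.,  73.]), array([107.,  64.])]
side axis44 [558. 155.] axis78 [557. 100.] idx [array([550., 232.]), array([549., 224.])]
0 [array([608., 111.]), array([577., 104.]), array([507.,  88.])]
0.2 [array([604., 119.]), array([575., 107.]), array([511.,  81.])]
0.4 [array([598., 126.]), array([573., 110.]), array([517.,  74.])]
0.6 [array([591., 132.]), array([570., 112.]), array([525.,  68.])]
0.8 [array([582., 136.]), array([567., 113.]), array([534.,  64.])]
block corners [array([665., 126.]), array([617., 257.]), array([504.,  89.]), array([449., 217.])]
{'mtx': array([[438.11641969,   0.        , 282.25726773],
       [  0.        , 438.11641969, 213.2302961 ],
       [  0.        ,   0.        ,   1.        ]]), 'R': array([[-0.0289466 , -0.99951812,  0.01120787],
       [-0.99662075,  0.02799677, -0.07722209],
       [ 0.0768711 , -0.01340532, -0.99695092]]), 't': array([-0.01928503,  0.53656417,  1.25558836])}
```

Call:
drive_tool(
  targets=[
    [27,-32.2,0,0,0,0],
    [27,-32.2,0,0,0,0],
    [27,-32.2,0,0,0,0],
    [27,-32.2,0,0,0,0],
    [27,-32.2,0,0,0,0],
    [27,-32.2,0,0,0,0],
    [27,-32.2,0,0,0,0],
    [27,-32.2,0,0,0,0],
    [27,-32.2,0,0,0,0],
    [27,-32.2,0,0,0,0],
    [27,-32.2,0,0,0,0],
    [27,-32.2,0,0,0,0],
    [27,-32.2,0,0,0,0],
    [27,-32.2,0,0,0,0],
    [27,-32.2,0,0,0,0],
    [27,-32.2,0,0,0,0],
    [27,-32.2,0,0,0,0],
    [27,-32.2,0,0,0,0],
    [27,-32.2,0,0,0,0],
    [26,-32.2,0,0,0,0],
  ],
  fingers=60,
  force=40,
)

```text
time: 3.4
position: [0.5163, 0.1597, 0.1916]
ee_rot: [-3.115, -0.411, -0.001]
force: [0.2, -0.3, 0.4]
grip_width: 0.0653
```

Call:
drive_tool(
  targets=[
    [0,0,3,0,0,-8.5],
    [0,0,3,0,0,-8.5],
    [0,0,3,0,0,-8.5],
    [0,0,3,0,0,-8.5],
    [0,0,3,0,0,-8.5],
    [0,0,3,0,0,-8.5],
    [0,0,3,0,0,-8.5],
    [0,0,3,0,0,-8.5],
    [0,0,3,0,0,-8.5],
    [0,0,3,0,0,-8.5],
    [0,0,3,0,0,-8.5],
    [0,0,3,0,0,-8.5],
    [0,0,3,0,0,-8.5],
    [0,0,3,0,0,-8.5],
    [0,0,3,0,0,-8.5],
    [0,0,3,0,0,-8.5],
    [0,0,3,0,0,-8],
  ],
)

```text
time: 5.1
position: [0.5158, 0.1579, 0.1404]
ee_rot: [0.563, 3.091, 0.0]
force: [-0.5, 0.2, 0.4]
grip_width: 0.0655
```

```bash
python3 - <<'E'
from h import *
s=observe();R=Ro.from_rotvec(s['ee_rot']).as_matrix()
print(s['time'],np.round(s['position'],4),'ytool az',np.degrees(np.arctan2(R[1,1],R[0,1])),s['grip_width'],s['joints'],s['force'])
a=capture('top')[170:275,150:280];b=capture('side')[190:310,230:350]
cv2.imwrite('pics/k2.png',np.hstack([cv2.resize(a,(433,350),interpolation=3),cv2.resize(b,(350,350),interpolation=3)]))
E
```

```text
5.1 [0.5158 0.1579 0.1404] ytool az 69.34763559374178 0.06553878343015884 [ 2.94235625e-01  2.77939401e-01  1.86639620e+00  9.94895567e-06
  9.97051632e-01 -9.16114333e-01] [-0.52430604  0.19429525  0.36108817]
```

View pics/k2.png

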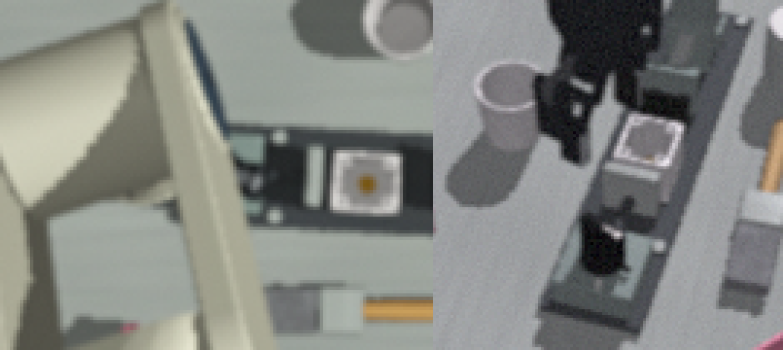

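The arm hides the knob in the top view. In the side half the knob is unobstructed, with the open fingers standing above and behind it as expected from perspective. Descending.

Call:
drive_tool(
  targets=[
    [0,0,10,0,0,0],
    [0,0,10,0,0,0],
    [0,0,10,0,0,0],
    [0,0,10,0,0,0],
    [0,0,10,0,0,0],
    [0,0,10,0,0,0],
    [0,0,10,0,0,0],
    [0,0,8,0,0,0],
    [0,0,5,0,0,0],
    [0,0,5,0,0,0],
    [0,0,0,0,0,0],
  ],
)

```text
time: 6.3
position: [0.5154, 0.1577, 0.0519]
ee_rot: [-0.572, -3.088, 0.001]
force: [0.4, -0.2, -0.1]
grip_width: 0.0651
```

```bash
python3 - <<'E'
from h import *
s=observe();print(np.round(s['position'],4),s['force'],s['ft_torque'])
b=capture('side')[210:310,240:340];cv2.imwrite('pics/k3.png',cv2.resize(b,(500,500),interpolation=3))
E
```

```text
[0.5154 0.1577 0.0519] [ 0.42778536 -0.24304326 -0.09527735] [ 0.02917153 -0.01399347 -0.0173223 ]
```

View pics/k3.png

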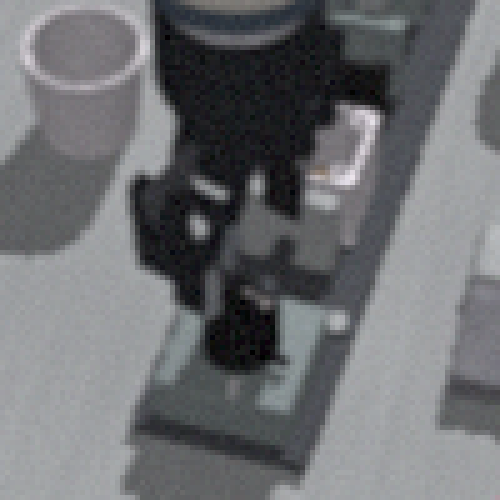

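```bash
python3 - <<'E'
from knob import *
s=observe();R=Ro.from_rotvec(s['ee_rot']).as_matrix();p=s['position']
for o in(-.0325,0,.0325):
    for z in(-.009,-.03): print(o,z,np.round((proj('side',p+R@[0,o,z])-(240,210))*5))
E
```

```text
-0.0325 -0.009 [276. 261.]
-0.0325 -0.03 [276. 232.]
0 -0.009 [239. 304.]
0 -0.03 [238. 275.]
0.0325 -0.009 [200. 348.]
0.0325 -0.03 [199. 319.]
```

The k3 crop shows one finger left of the knob (tip near crop 210,318) and the other behind it (near 285,220), straddling the bar. The tips sit a bit high because the pads are still swung back. Closing now.

Call:
drive_tool(
  targets=[
    [0,0,0,0,0,0],
    [0,0,0,0,0,0],
    [0,0,0,0,0,0],
    [0,0,0,0,0,0],
    [0,0,0,0,0,0],
    [0,0,0,0,0,0],
    [0,0,0,0,0,0],
    [0,0,0,0,0,0],
  ],
  fingers=255,
  force=40,
)

```text
time: 7.15
position: [0.5157, 0.1579, 0.0525]
ee_rot: [-0.572, -3.089, -0.0]
force: [-0.3, -0.2, -0.1]
grip_width: 0.0001
```

```bash
python3 - <<'E'
from h import *
s=observe();print(s['time'],np.round(s['position'],4),s['force'],s['ft_torque'],s['grip_width'])
b=capture('side')[210:310,240:340];cv2.imwrite('pics/k4.png',cv2.resize(b,(500,500),interpolation=3))
E
```

```text
7.15 [0.5157 0.1579 0.0525] [-0.27082958 -0.16022954 -0.14548422] [ 0.02042967 -0.00260131 -0.02114938] 6.078345666119937e-05
```

View pics/k4.png

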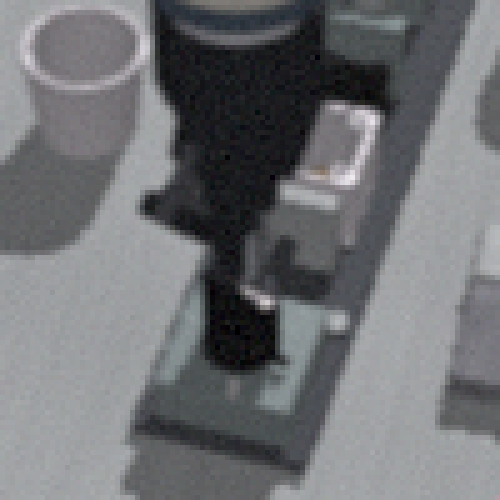

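The fingers shut fully (opening 0) with no contact, so they missed the bar. In the k4 crop the tips appear to end near (245,288), while the projected TCP should be near (239,316). I look at a brightened crop with projected marks.

```bash
python3 - <<'E'
from knob import *
s=observe();R=Ro.from_rotvec(s['ee_rot']).as_matrix();p=s['position']
g=capture('side')
for l in('knob_grip','index_mark','back_stop'): print(l,[(np.round(d['xy'],1).tolist(),round(d['conf'],2)) for d in landmark_of(l,'side')])
b=g[240:300,260:320]
b=(255*(b/255.)**.45).astype(np.uint8);b=cv2.resize(b,(600,600),interpolation=cv2.INTER_LINEAR)
for k in(0,-.01,-.02,-.03):
    u=(proj('side',p+R@[0,0,k])-(260,240))*10;cv2.circle(b,tuple(int(v) for v in u),4,(0,0,255),-1)
cv2.imwrite('pics/k5.png',b)
E
```

```text
knob_grip [([284.1, 271.1], 0.65), ([211.0, 362.2], 0.43)]
index_mark [([305.0, 232.5], 0.65), ([286.9, 284.9], 0.64)]
back_stop [([298.7, 263.0], 0.52), ([353.3, 215.8], 0.18)]
```

View pics/k5.png

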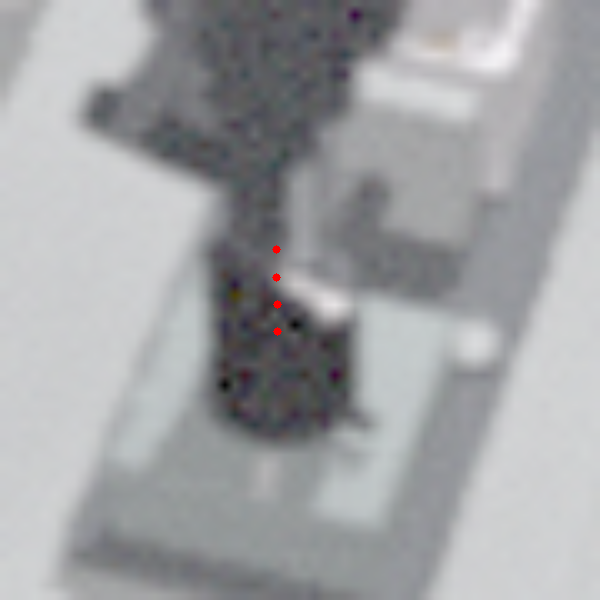

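In the k5 crop (brightened, ×10) the shut fingers appear to end at about (290,272), right at the bar's top, centred over it. The nominal TCP mark is lower, at (278,331). So the tips seem to stand about 20 mm higher than the reported TCP, or the knob is lower. I probe gently downward with the fingers shut.

Call:
drive_tool(
  targets=[
    [0,0,1,0,0,0],
    [0,0,1,0,0,0],
    [0,0,1,0,0,0],
    [0,0,0,0,0,0],
  ],
)

```text
time: 7.8
position: [0.5156, 0.1578, 0.0493]
ee_rot: [-0.572, -3.089, 0.0]
force: [-0.2, -0.8, -0.5]
grip_width: 0.0002
```

Call:
drive_tool(
  targets=[
    [0,0,1,0,0,0],
    [0,0,1,0,0,0],
    [0,0,1,0,0,0],
    [0,0,0,0,0,0],
  ],
)

```text
time: 8.2
position: [0.5156, 0.1579, 0.0463]
ee_rot: [-0.572, -3.089, 0.0]
force: [1.0, -0.5, -1.1]
grip_width: -0.0003
```

Call:
drive_tool(
  targets=[
    [0,0,1,0,0,0],
    [0,0,1,0,0,0],
    [0,0,1,0,0,0],
    [0,0,1,0,0,0],
    [0,0,0,0,0,0],
  ],
)

```text
time: 8.7
position: [0.5156, 0.1578, 0.0423]
ee_rot: [-0.572, -3.089, 0.0]
force: [-0.7, 0.4, 0.3]
grip_width: -0.0002
```

```bash
python3 - <<'E'
from knob import *
s=observe();print(s['position'],s['force'],s['ft_torque'])
R=Ro.from_rotvec(s['ee_rot']).as_matrix();p=s['position']
g=capture('side');t=capture('top')
b=g[230:300,250:320];b=(255*(b/255.)**.45).astype(np.uint8);b=cv2.resize(b,(560,560),interpolation=cv2.INTER_LINEAR)
for k in(0,-.02): cv2.circle(b,tuple(int(v) for v in (proj('side',p+R@[0,0,k])-(250,230))*8),3,(0,0,255),-1)
cv2.imwrite('pics/k6.png',b)
E
```

```text
[0.51560229 0.15784536 0.04231435] [-0.69240711  0.44698049  0.31992831] [-0.0360981   0.00961892 -0.01036375]
```

View pics/k6.png

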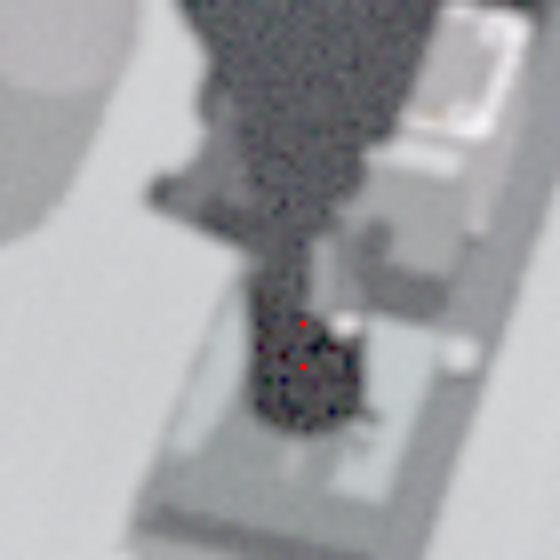

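In the k6 crop the finger strip now ends near (325,325) and covers the left half of the pointer streak; only (347,322) remains visible. So the tips are just above or in front of the bar, apparently about 20 mm short of the nominal TCP. Still no contact, so I keep probing.

Call:
drive_tool(
  targets=[
    [0,0,1,0,0,0],
    [0,0,1,0,0,0],
    [0,0,1,0,0,0],
    [0,0,1,0,0,0],
    [0,0,0,0,0,0],
  ],
)

```text
time: 9.3
position: [0.5157, 0.1579, 0.0384]
ee_rot: [-0.572, -3.089, 0.0]
force: [0.2, -0.4, -0.3]
grip_width: -0.0001
```

Call:
drive_tool(
  targets=[
    [0,0,1,0,0,0],
    [0,0,1,0,0,0],
    [0,0,1,0,0,0],
    [0,0,1,0,0,0],
    [0,0,0,0,0,0],
  ],
)

```text
time: 9.8
position: [0.5163, 0.1581, 0.0379]
ee_rot: [0.572, 3.088, 0.001]
force: [-11.5, -3.9, 42.6]
grip_width: 0.0
```

Contact came at a nominal 0.038 with the shut fingers, which fits tips on the bar's top. I back off, open, straddle the bar lower, and close. A stop at 13 mm would mean the bar, 40 mm the disc.

Call:
drive_tool(
  targets=[
    [0,0,-6,0,0,0],
    [0,0,-6,0,0,0],
    [0,0,0,0,0,0],
    [0,0,0,0,0,0],
    [0,0,0,0,0,0],
    [0,0,5,0,0,0],
    [0,0,5,0,0,0],
    [0,0,3,0,0,0],
    [0,0,3,0,0,0],
    [0,0,2,0,0,0],
    [0,0,1,0,0,0],
    [0,0,0,0,0,0],
  ],
  fingers=60,
)

```text
time: 11.0
position: [0.5157, 0.1578, 0.0274]
ee_rot: [-0.573, -3.089, 0.0]
force: [0.2, -0.0, -0.5]
grip_width: 0.0654
```

Call:
drive_tool(
  targets=[
    [0,0,0,0,0,0],
    [0,0,0,0,0,0],
    [0,0,0,0,0,0],
    [0,0,0,0,0,0],
    [0,0,0,0,0,0],
    [0,0,0,0,0,0],
  ],
  fingers=255,
  force=20,
)

```text
time: 11.6
position: [0.5161, 0.1584, 0.0278]
ee_rot: [0.573, 3.088, 0.002]
force: [-0.1, 5.9, 1.9]
grip_width: 0.013
```

The grip stopped at 13.0 mm, so the bar is held. The finger axis is at 69.3° azimuth, which puts the knob at about 0.29 rad (16.5°). Turning 64° clockwise.

Call:
drive_tool(
  targets=[
    [0,0.6,0,0,0,4.9],
    [0,0,0,0,0,4.9],
    [0,0,0,0,0,4.9],
    [0,0,0,0,0,4.9],
    [0,0,0,0,0,4.9],
    [0,0,0,0,0,4.9],
    [0,0,0,0,0,4.9],
    [0,0,0,0,0,4.9],
    [0,0,0,0,0,4.9],
    [0,0,0,0,0,4.9],
    [0,0,0,0,0,4.9],
    [0,0,0,0,0,4.9],
    [0,0,0,0,0,4.9],
    [0,0,0,0,0,0],
    [0,0,0,0,0,0],
  ],
  force=40,
)

```text
time: 13.1
position: [0.5167, 0.1593, 0.0278]
ee_rot: [2.117, 2.321, 0.003]
force: [0.2, 7.4, 0.9]
grip_width: 0.0117
```

```bash
python3 - <<'E'
from h import *
s=observe();R=Ro.from_rotvec(s['ee_rot']).as_matrix()
print(s['time'],np.round(s['position'],4),np.degrees(np.arctan2(R[1,1],R[0,1])),s['force'],s['ft_torque'],s['joints'])
E
```

```text
13.1 [0.5167 0.1593 0.0278] 5.2763387524533885 [0.18404312 7.3665441  0.93179555] [ 1.29377291 -0.08807157 -0.10578889] [2.95731430e-01 4.38373409e-01 1.94137510e+00 1.23414723e-03
 7.59899733e-01 2.02747072e-01]
```

Call:
drive_tool(
  targets=[
    [0,0,0,0,0,0],
    [0,0,0,0,0,0],
    [0,0,0,0,0,0],
    [0,0,-10,0,0,0],
    [0,0,-20,0,0,0],
    [0,0,-30,0,0,0],
    [0,0,-40,0,0,0],
    [0,0,-40,0,0,0],
    [0,0,-20,0,0,0],
    [40,0,0,0,0,0],
    [40,0,0,0,0,0],
    [40,0,0,0,0,0],
    [40,0,0,0,0,0],
  ],
  fingers=60,
)

```text
time: 14.4
position: [0.5009, 0.319, 0.1885]
ee_rot: [2.117, 2.321, 0.001]
force: [0.4, -0.3, 0.2]
grip_width: 0.0655
```

```bash
python3 - <<'E'
from h import *
t=capture('top');g=capture('side');cv2.imwrite('pics/t7.png',t);cv2.imwrite('pics/s7.png',g)
a=t[200:245,190:240];b=g[250:310,260:320]
A=np.hstack([cv2.resize(a,(400,360),interpolation=3),cv2.resize(b,(360,360),interpolation=3)])
B=np.hstack([cv2.resize(t[190:250,225:350],(400,192),interpolation=3),cv2.resize(g[150:270,250:370],(192,192),interpolation=3),np.zeros((192,168,3),np.uint8)])
cv2.imwrite('pics/c7.png',np.vstack([A,B]))
E
```

```text
(no output)
```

View pics/c7.png

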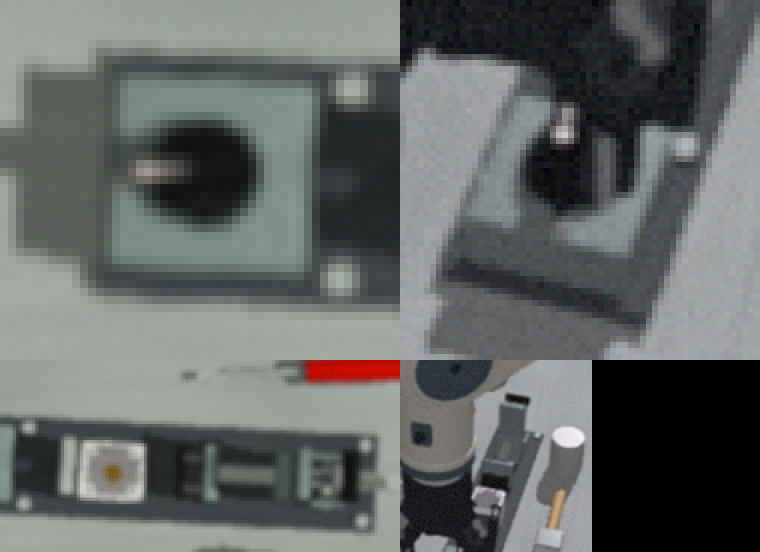

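In the c7 crop's top view the pointer streak runs from (190,170) to (135,170), over the index line. The trigger's crossbar is at lower-left crop (375,480), the jaw is untouched and the bowl is square. I check the angle numerically.

```bash
python3 - <<'E'
from knob import *
P=[.503,-.0125,-.073]
t=cv2.imread('pics/t7.png').astype(float).mean(2);z=t[217:226,203:216];print(np.round(z).astype(int))
for H in(.078,.058):
  for th in(1.2,1.3,1.4,1.5,1.6):
    a,b,c=[proj('top',W(P,(-r*np.cos(th),.172+r*np.sin(th),H))) for r in(.021,.005,0)]
    print(H,th,np.round(a,1),np.round(c,1),'slope deg',np.round(np.degrees(np.arctan2(*(a-b)[::-1])),1))
    if th==1.4: print('side',[np.round(proj('side',W(P,(-r*np.cos(th),.172+r*np.sin(th),H))),1) for r in (.021,.005)])
E
```

```text
[[ 77  74  85  88  83  72  59  41  24  18  18  18  19]
 [ 71  68  71  72  68  59  43  26  21  19  16  18  17]
 [ 72  67  70  71  76  72  58  45  41  39  30  23  19]
 [ 71  67  71  88 119 126 110  93  80  68  49  30  24]
 [ 74  74  77 100 139 153 132 110  92  75  52  30  23]
 [ 78  87  87  89 108 110  88  70  56  45  34  22  21]
 [ 84 102 106  89  74  57  36  23  20  21  18  20  18]
 [ 87 112 124 114  90  60  35  21  16  18  22  21  25]
 [ 87 114 131 128 111  83  59  38  25  24  23  26  25]]
0.078 1.2 [205.7 223.3] [212.9 220.9] slope deg 161.4
0.078 1.3 [205.5 222.6] [212.9 220.9] slope deg 167.1
0.078 1.4 [205.4 221.8] [212.9 220.9] slope deg 172.8
side [array([286.5, 273.4]), array([287.3, 268.2])]
0.078 1.5 [205.3 221.1] [212.9 220.9] slope deg 178.5
0.078 1.6 [205.4 220.3] [212.9 220.9] slope deg -175.8
0.058 1.2 [206.9 223.7] [214.  221.3] slope deg 161.4
0.058 1.3 [206.7 223. ] [214.  221.3] slope deg 167.1
0.058 1.4 [206.6 222.2] [214.  221.3] slope deg 172.8
side [array([286.6, 278.9]), array([287.4, 273.7])]
0.058 1.5 [206.5 221.5] [214.  221.3] slope deg 178.5
0.058 1.6 [206.5 220.7] [214.  221.3] slope deg -175.8
```

The knob reads 1.405 rad from the gripper azimuth and about 1.45 from the streak slope. Both are inside 1.28–1.52, and step 1 has held. The bar top projects to its stated 0.078 m in both views, yet the shut fingers touched it at a reported 0.038. So I check the finger length in the picture before the trigger, with the fingers shut.

Call:
drive_tool(
  targets=[
    [0,0,0,0,0,0],
    [0,0,0,0,0,0],
    [0,0,0,0,0,0],
    [0,0,0,0,0,0],
    [0,0,0,0,0,0],
    [0,0,0,0,0,0],
  ],
  fingers=255,
)

```text
time: 15.1
position: [0.5013, 0.3173, 0.1875]
ee_rot: [2.117, 2.321, -0.0]
force: [-0.5, -0.7, 0.6]
grip_width: 0.0003
```

```bash
python3 - <<'E'
from knob import *
s=observe();R=Ro.from_rotvec(s['ee_rot']).as_matrix();p=s['position'];g=capture('side')
u0=proj('side',p);print(p,u0,proj('top',p))
x,y=int(u0[0])-50,max(0,int(u0[1])-90)
b=g[y:y+120,x:x+120];b=(255*(b/255.)**.5).astype(np.uint8);b=cv2.resize(b,(600,600),interpolation=1)
for k in(0,-.02,-.04,-.073): cv2.circle(b,tuple(int(v) for v in (proj('side',p+R@[0,0,k])-(x,y))*5),3,(0,0,255),-1)
cv2.imwrite('pics/k8.png',b)
E
```

```text
[0.50128659 0.31729958 0.18754388] [275.97802333 291.16914484] [143.68347742 225.69270328]
```

View pics/k8.png

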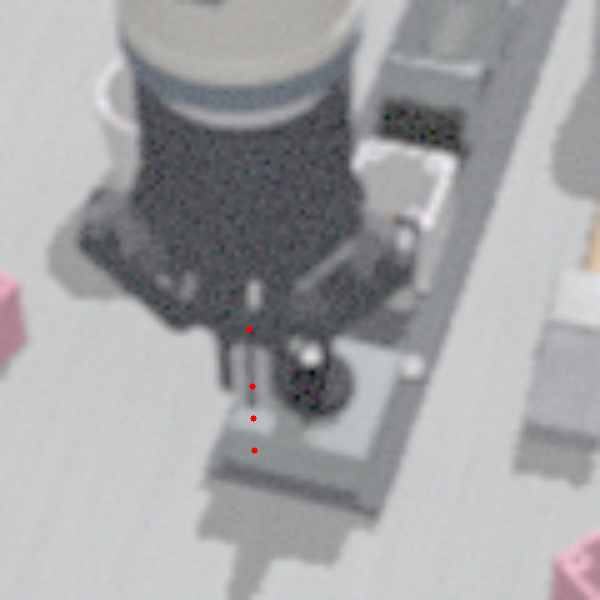

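In the k8 crop the shut finger pads end near (252,405), about 30–40 mm short of the reported TCP mark at (254,450). That matches the touch, so I treat the tips as reported z + 40 mm. I'll push the crossbar from behind with shut fingers, tips at about 0.103 m (reported 0.063), aligned to the clamp.

Call:
drive_tool(
  targets=[
    [0,0,0,0,0,4.9],
    [0,0,0,0,0,4.8],
    [-33.7,1.7,0,0,0,0],
    [-33.7,1.7,0,0,0,0],
    [-33.7,1.7,0,0,0,0],
    [-33.7,1.7,0,0,0,0],
    [-33.7,1.7,0,0,0,0],
    [-33.7,1.7,0,0,0,0],
    [-33.7,1.7,0,0,0,0],
    [-33.7,1.7,0,0,0,0],
    [-33.7,1.7,0,0,0,0],
    [-33.7,1.7,0,0,0,0],
    [-33.7,1.7,0,0,0,0],
    [-33.7,1.7,0,0,0,0],
    [-33.7,1.7,0,0,0,0],
    [-33.7,1.7,0,0,0,0],
    [-33.7,1.7,0,0,0,0],
    [-33.7,1.7,0,0,0,0],
  ],
)

```text
time: 16.95
position: [0.4867, -0.2235, 0.1876]
ee_rot: [2.305, 2.134, 0.0]
force: [1.1, -0.1, -0.5]
grip_width: -0.0001
```

Call:
drive_tool(
  targets=[
    [0,0,15.5,0,0,0],
    [0,0,15.5,0,0,0],
    [0,0,15.5,0,0,0],
    [0,0,15.5,0,0,0],
    [0,0,15.5,0,0,0],
    [0,0,15.5,0,0,0],
    [0,0,15.5,0,0,0],
    [0,0,15.5,0,0,0],
    [0,0,0,0,0,0],
  ],
)

```text
time: 17.85
position: [0.4855, -0.2214, 0.0618]
ee_rot: [-2.303, -2.132, 0.002]
force: [0.2, 0.6, 0.7]
grip_width: -0.0004
```

```bash
python3 - <<'E'
from h import *
s=observe();R=Ro.from_rotvec(s['ee_rot']).as_matrix();p=s['position']
print(s['time'],np.round(p,4),np.degrees(np.arctan2(R[1,1],R[0,1])),s['force'])
g=capture('side');t=capture('top')
b=cv2.resize(g[120:220,270:370],(400,400),interpolation=3);a=cv2.resize(t[175:275,270:370],(400,400),interpolation=3)
cv2.imwrite('pics/k9.png',np.hstack([a,b]));print((proj('top',p)-(270,175))*4,(proj('side',p)-(270,120))*4)
E
```

```text
17.85 [ 0.4855 -0.2214  0.0618] -4.402851475752558 [0.24652583 0.61036188 0.74625836]
[316.84240003 212.17988503] [226.52872706 222.64548051]
```

View pics/k9.png

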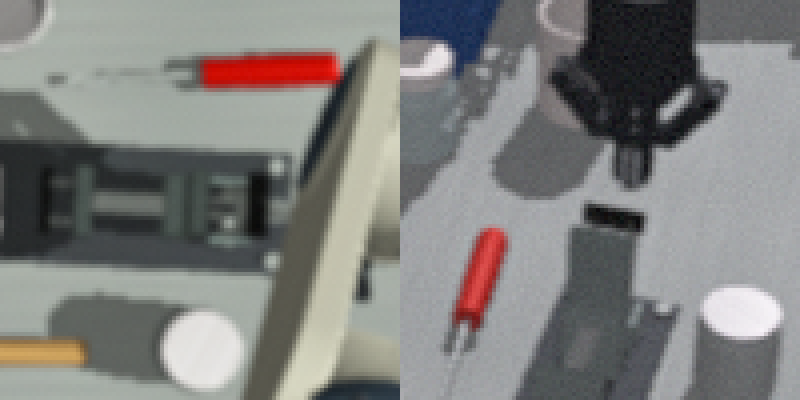

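In k9's side half the finger tip is at (632,185) and the black crossbar at (615,218). The fingers are behind it, a few mm towards -x, with knuckles well above post height. I lower 8 mm, shift 5 mm in +x and approach.

Call:
drive_tool(
  targets=[
    [0,5,8,0,0,0],
    [8,0,0,0,0,0],
    [8,0,0,0,0,0],
    [4,0,0,0,0,0],
    [2,0,0,0,0,0],
    [2,0,0,0,0,0],
    [0,0,0,0,0,0],
  ],
)

```text
time: 18.65
position: [0.4938, -0.1982, 0.0556]
ee_rot: [2.305, 2.135, 0.0]
force: [-1.2, -0.5, 0.7]
grip_width: -0.0001
```

Call:
drive_tool(
  targets=[
    [2,0,0,0,0,0],
    [2,0,0,0,0,0],
    [2,0,0,0,0,0],
    [0,0,0,0,0,0],
  ],
)

```text
time: 19.05
position: [0.4941, -0.1922, 0.0554]
ee_rot: [-2.305, -2.135, 0.0]
force: [0.5, 0.8, -0.6]
grip_width: -0.0003
```

Call:
drive_tool(
  targets=[
    [2,0,0,0,0,0],
    [2,0,0,0,0,0],
    [2,0,0,0,0,0],
    [0,0,0,0,0,0],
  ],
)

```text
time: 19.45
position: [0.4948, -0.1875, 0.056]
ee_rot: [2.303, 2.134, -0.001]
force: [-2.1, -6.8, 3.8]
grip_width: -0.0001
```

Contact at y ≈ -0.189 (expected -0.191), with a plausible 7 N. First stroke.

Call:
drive_tool(
  targets=[
    [3,0,0,0,0,0],
    [3,0,0,0,0,0],
    [3,0,0,0,0,0],
    [3,0,0,0,0,0],
    [3,0,0,0,0,0],
    [0,0,0,0,0,0],
  ],
)

```text
time: 20.05
position: [0.4964, -0.1733, 0.0563]
ee_rot: [2.301, 2.134, -0.002]
force: [-2.4, -11.0, 5.9]
grip_width: 0.0002
```

Call:
drive_tool(
  targets=[
    [1,0,0,0,0,0],
    [1,0,0,0,0,0],
    [0,0,0,0,0,0],
  ],
)

```text
time: 20.35
position: [0.4965, -0.1732, 0.0564]
ee_rot: [2.299, 2.133, -0.004]
force: [-6.4, -21.5, 4.7]
grip_width: -0.0
```

```bash
cat > jaw.py <<'E'
from knob import *
P=[.503,-.0125,-.077]
s=observe();print(s['time'],np.round(s['position'],4),np.round(s['force'],1))
t=capture('top');cv2.imwrite('pics/tj_%d.png'%(s['time']*100),t)
for l in('pad','casting','back_stop','pad_face','jaw'):
    o=[]
    for d in landmark_of(l,'top')[:3]:
        w=atz('top',d['xy'],{'casting':.008,'back_stop':.008,'pad':.032,'pad_face':.032,'jaw':0}[l]);v=w[:2]-P[:2]
        o.append((round(1000*(-np.sin(P[2])*v[0]+np.cos(P[2])*v[1])),round(1000*(np.cos(P[2])*v[0]+np.sin(P[2])*v[1])),round(d['conf'],2)))
    print(l,'(y,x)',o)
# brightness profile along clamp axis at top of jaw/pad
ys=np.arange(-60,100,2)
pr=[np.mean([t[tuple(np.round(proj('top',W(P,(x/1000,y/1000,.055)))[::-1]).astype(int))].mean() for x in(-12,-6,6,12)]) for y in ys]
print(' '.join(f'{y}:{int(v)}' for y,v in zip(ys,pr)))
E
python3 jaw.py
```

```text
20.35 [ 0.4965 -0.1732  0.0564] [ -6.4 -21.5   4.7]
pad (y,x) [(-14, -1, 0.43), (-1, 8, 0.25)]
casting (y,x) [(237, -161, 0.62)]
back_stop (y,x) [(85, 6, 0.47)]
pad_face (y,x) [(-1, 1, 0.61)]
jaw (y,x) [(8, -3, 0.83)]
-60:71 -58:70 -56:70 -54:70 -52:70 -50:69 -48:71 -46:70 -44:76 -42:75 -40:87 -38:94 -36:98 -34:96 -32:87 -30:75 -28:68 -26:56 -24:52 -22:52 -20:52 -18:55 -16:54 -14:56 -12:42 -10:33 -8:22 -6:21 -4:29 -2:35 0:40 2:41 4:42 6:42 8:40 10:41 12:49 14:71 16:107 18:119 20:125 22:127 24:129 26:130 28:134 30:134 32:135 34:133 36:128 38:122 40:120 42:117 44:118 46:120 48:120 50:131 52:136 54:134 56:131 58:132 60:128 62:127 64:127 66:135 68:133 70:129 72:110 74:99 76:89 78:112 80:122 82:130 84:127 86:118 88:108 90:74 92:53 94:42 96:38 98:39
```

The trigger's end stop is at y ≈ -0.173 and the jaw advanced about 8 mm. Pump strokes 2 and 3.

Call:
drive_tool(
  targets=[
    [-6,0,0,0,0,0],
    [-6,0,0,0,0,0],
    [-6,0,0,0,0,0],
    [-5,0,0,0,0,0],
    [0,0,0,0,0,0],
    [5,0,0,0,0,0],
    [4,0,0,0,0,0],
    [4,0,0,0,0,0],
    [4,0,0,0,0,0],
    [3,0,0,0,0,0],
    [2,0,0,0,0,0],
    [0,0,0,0,0,0],
  ],
)

```text
time: 21.85
position: [0.4962, -0.1731, 0.0563]
ee_rot: [2.299, 2.134, -0.004]
force: [-5.2, -20.5, 5.1]
grip_width: 0.0003
```

```bash
python3 jaw.py
```

```text
21.85 [ 0.4962 -0.1731  0.0563] [ -5.2 -20.5   5.1]
pad (y,x) [(-2, -1, 0.51), (16, 137, 0.42)]
casting (y,x) [(233, -166, 0.9), (171, 195, 0.88), (47, -7, 0.79)]
back_stop (y,x) [(-126, 9, 0.49), (76, -2, 0.42)]
pad_face (y,x) [(8, 0, 0.55)]
jaw (y,x) [(23, -7, 0.5), (52, -6, 0.43)]
-60:70 -58:70 -56:70 -54:70 -52:69 -50:69 -48:70 -46:71 -44:71 -42:72 -40:71 -38:69 -36:77 -34:78 -32:90 -30:91 -28:94 -26:91 -24:84 -22:73 -20:64 -18:55 -16:53 -14:54 -12:55 -10:53 -8:50 -6:46 -4:37 -2:28 0:19 2:22 4:28 6:34 8:39 10:40 12:49 14:71 16:108 18:119 20:125 22:127 24:128 26:130 28:134 30:135 32:135 34:134 36:128 38:121 40:120 42:116 44:118 46:120 48:121 50:130 52:136 54:135 56:132 58:133 60:129 62:128 64:126 66:135 68:134 70:128 72:109 74:99 76:89 78:111 80:121 82:131 84:127 86:118 88:108 90:75 92:53 94:41 96:38 98:38
```

Call:
drive_tool(
  targets=[
    [-6,0,0,0,0,0],
    [-6,0,0,0,0,0],
    [-6,0,0,0,0,0],
    [-4,0,0,0,0,0],
    [0,0,0,0,0,0],
    [5,0,0,0,0,0],
    [4,0,0,0,0,0],
    [4,0,0,0,0,0],
    [4,0,0,0,0,0],
    [3,0,0,0,0,0],
    [2,0,0,0,0,0],
    [0,0,0,0,0,0],
  ],
)

```text
time: 23.35
position: [0.4963, -0.1731, 0.0563]
ee_rot: [2.299, 2.134, -0.004]
force: [-5.6, -19.3, 4.1]
grip_width: 0.0001
```

```bash
python3 jaw.py
```

```text
23.35 [ 0.4963 -0.1731  0.0563] [ -5.6 -19.3   4.1]
pad (y,x) [(3, -8, 0.38)]
casting (y,x) [(48, 2, 0.83), (174, 200, 0.79), (227, -162, 0.72)]
back_stop (y,x) [(88, -1, 0.71), (-130, 17, 0.65)]
pad_face (y,x) [(9, -2, 0.54)]
jaw (y,x) [(26, 4, 0.8), (-436, 97, 0.17)]
-60:69 -58:70 -56:70 -54:69 -52:69 -50:69 -48:70 -46:71 -44:71 -42:71 -40:71 -38:72 -36:71 -34:77 -32:80 -30:72 -28:72 -26:72 -24:75 -22:81 -20:83 -18:80 -16:75 -14:71 -12:60 -10:53 -8:50 -6:50 -4:50 -2:52 0:50 2:43 4:37 6:29 8:16 10:20 12:37 14:67 16:107 18:119 20:125 22:127 24:129 26:130 28:134 30:135 32:135 34:134 36:128 38:122 40:120 42:117 44:119 46:120 48:121 50:131 52:137 54:135 56:131 58:132 60:128 62:128 64:127 66:135 68:134 70:129 72:111 74:99 76:88 78:112 80:122 82:130 84:127 86:118 88:108 90:74 92:54 94:42 96:38 98:38
```

The jaw moves 8 mm per stroke and the pad face is now at about 9 mm. Stroke 4 should just reach the bowl.

Call:
drive_tool(
  targets=[
    [-6,0,0,0,0,0],
    [-6,0,0,0,0,0],
    [-6,0,0,0,0,0],
    [-4,0,0,0,0,0],
    [0,0,0,0,0,0],
    [5,0,0,0,0,0],
    [4,0,0,0,0,0],
    [4,0,0,0,0,0],
    [4,0,0,0,0,0],
    [3,0,0,0,0,0],
    [1,0,0,0,0,0],
    [0,0,0,0,0,0],
  ],
)

```text
time: 24.85
position: [0.4962, -0.1733, 0.0563]
ee_rot: [2.301, 2.134, -0.003]
force: [-4.5, -14.7, 6.5]
grip_width: -0.0
```

```bash
python3 jaw.py
```

```text
24.85 [ 0.4962 -0.1733  0.0563] [ -4.5 -14.7   6.5]
pad (y,x) [(13, -4, 0.56)]
casting (y,x) [(170, 192, 0.66), (228, -166, 0.63)]
back_stop (y,x) [(20, 136, 0.51), (77, -3, 0.44)]
pad_face (y,x) [(17, 4, 0.55), (13, 6, 0.23)]
jaw (y,x) [(36, 2, 0.69)]
-60:70 -58:69 -56:70 -54:69 -52:69 -50:69 -48:70 -46:71 -44:71 -42:71 -40:71 -38:71 -36:71 -34:77 -32:80 -30:73 -28:72 -26:67 -24:65 -22:65 -20:66 -18:73 -16:74 -14:78 -12:79 -10:78 -8:77 -6:66 -4:57 -2:55 0:51 2:48 4:50 6:49 8:49 10:43 12:30 14:21 16:47 18:69 20:93 22:121 24:129 26:126 28:128 30:132 32:134 34:137 36:135 38:130 40:128 42:121 44:118 46:117 48:112 50:120 52:129 54:130 56:135 58:136 60:132 62:130 64:130 66:133 68:129 70:132 72:136 74:132 76:117 78:120 80:123 82:129 84:128 86:117 88:108 90:75 92:53 94:42 96:38 98:39
```

The bowl moved about 5 mm towards the stop, with the gap nearly closed. Stroke 5 goes in small increments watching the force.

Call:
drive_tool(
  targets=[
    [-6,0,0,0,0,0],
    [-6,0,0,0,0,0],
    [-6,0,0,0,0,0],
    [-3,0,0,0,0,0],
    [0,0,0,0,0,0],
    [5,0,0,0,0,0],
    [3,0,0,0,0,0],
    [3,0,0,0,0,0],
    [2,0,0,0,0,0],
    [0,0,0,0,0,0],
  ],
)

```text
time: 26.15
position: [0.4954, -0.1805, 0.0562]
ee_rot: [2.302, 2.135, -0.002]
force: [-4.5, -10.5, 8.2]
grip_width: -0.0004
```

Call:
drive_tool(
  targets=[
    [1,0,0,0,0,0],
    [1,0,0,0,0,0],
    [0,0,0,0,0,0],
  ],
)

```text
time: 26.45
position: [0.4956, -0.1789, 0.0564]
ee_rot: [2.302, 2.134, -0.002]
force: [-5.3, -11.8, 7.9]
grip_width: -0.0
```

Call:
drive_tool(
  targets=[
    [1,0,0,0,0,0],
    [1,0,0,0,0,0],
    [0,0,0,0,0,0],
  ],
)

```text
time: 26.75
position: [0.4957, -0.1772, 0.0564]
ee_rot: [2.302, 2.134, -0.003]
force: [-5.4, -12.1, 8.9]
grip_width: 0.0
```

```bash
python3 jaw.py
```

```text
26.75 [ 0.4957 -0.1772  0.0564] [ -5.4 -12.1   8.9]
pad (y,x) [(12, -4, 0.53)]
casting (y,x) [(58, -11, 0.87), (172, 201, 0.85), (234, -161, 0.69)]
back_stop (y,x) [(83, 1, 0.72)]
pad_face (y,x) [(57, -9, 0.46), (28, 4, 0.44), (13, 129, 0.26)]
jaw (y,x) [(39, -1, 0.86), (22, 5, 0.39), (-129, -94, 0.18)]
-60:70 -58:70 -56:69 -54:69 -52:69 -50:69 -48:69 -46:71 -44:71 -42:70 -40:71 -38:70 -36:70 -34:74 -32:75 -30:66 -28:66 -26:64 -24:64 -22:64 -20:65 -18:71 -16:69 -14:71 -12:72 -10:74 -8:76 -6:79 -4:77 -2:74 0:65 2:55 4:51 6:50 8:49 10:49 12:41 14:29 16:22 18:42 20:61 22:111 24:122 26:128 28:130 30:133 32:133 34:137 36:138 38:134 40:133 42:127 44:120 46:118 48:112 50:117 52:125 54:126 56:134 58:137 60:135 62:131 64:132 66:132 68:129 70:129 72:136 74:137 76:134 78:133 80:130 82:131 84:127 86:118 88:109 90:75 92:53 94:42 96:38 98:39
```

The bowl is seated against the stop: the gap has closed and it moved 2 mm while the jaw moved about 6 mm, so the cushion is at about 4 mm. I go on in small steps.

Call:
drive_tool(
  targets=[
    [1,0,0,0,0,0],
    [1,0,0,0,0,0],
    [0,0,0,0,0,0],
  ],
)

```text
time: 27.35
position: [0.4959, -0.1754, 0.0565]
ee_rot: [2.301, 2.134, -0.003]
force: [-5.6, -14.4, 8.9]
grip_width: -0.0002
```

Call:
drive_tool(
  targets=[
    [1,0,0,0,0,0],
    [0.7,0,0,0,0,0],
    [0,0,0,0,0,0],
    [0,0,0,0,0,0],
    [0,0,0,0,0,0],
  ],
)

```text
time: 27.85
position: [0.496, -0.1739, 0.0565]
ee_rot: [2.301, 2.134, -0.003]
force: [-5.1, -15.7, 8.3]
grip_width: -0.0
```

```bash
python3 jaw.py; python3 - <<'E'
from knob import *
import glob
t=capture('top');g=capture('side')
c=[cv2.resize(cv2.imread(f)[195:255,225:325],(400,240),interpolation=3) for f in sorted(glob.glob('pics/tj_*.png'))[-3:-1]]
A=np.hstack([cv2.resize(t[195:255,195:295],(500,300),interpolation=3),cv2.resize(g[200:290,265:325],(200,300),interpolation=3)])
B=np.hstack([cv2.resize(x,(350,210)) for x in c])
cv2.imwrite('pics/k10.png',np.vstack([A,B]))
E
```

```text
27.85 [ 0.496  -0.1739  0.0565] [ -5.1 -15.7   8.3]
pad (y,x) [(7, -4, 0.44)]
casting (y,x) [(172, 197, 0.79), (232, -170, 0.69), (62, -3, 0.65)]
back_stop (y,x) [(76, 3, 0.52)]
pad_face (y,x) [(27, 1, 0.49)]
jaw (y,x) [(40, 14, 0.81)]
-60:69 -58:70 -56:69 -54:68 -52:69 -50:69 -48:70 -46:71 -44:71 -42:70 -40:71 -38:71 -36:71 -34:78 -32:80 -30:71 -28:72 -26:68 -24:65 -22:65 -20:65 -18:72 -16:71 -14:70 -12:70 -10:71 -8:75 -6:78 -4:79 -2:79 0:76 2:64 4:57 6:53 8:48 10:49 12:40 14:29 16:23 18:41 20:61 22:107 24:118 26:125 28:127 30:131 32:132 34:137 36:138 38:134 40:132 42:127 44:120 46:118 48:112 50:117 52:125 54:126 56:134 58:136 60:135 62:131 64:131 66:131 68:129 70:128 72:134 74:135 76:134 78:133 80:130 82:132 84:128 86:118 88:108 90:75 92:54 94:42 96:38 98:39
```

View pics/k10.png

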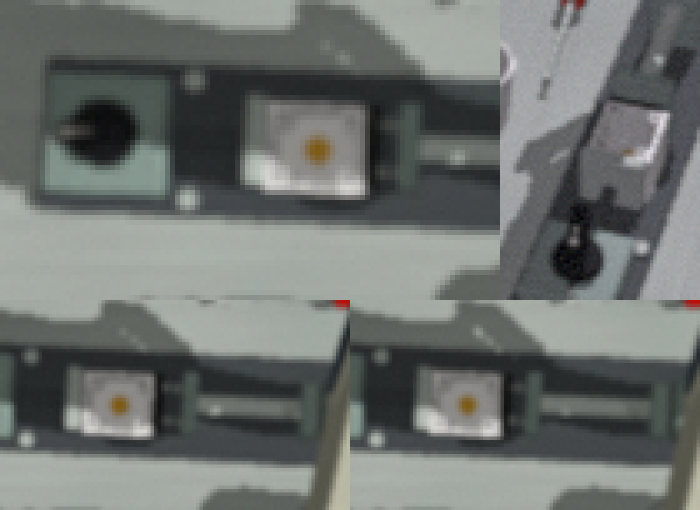

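In k10 the bowl sits squarely against the back stop and the pad is tight on it, with the jaw head close behind. The knob pointer is at the index line. The force slope (about 1.46 N per mm of jaw) and the profile both give a cushion of about 5–6.5 mm, or 13–16 N. Handing in while holding.

```bash
python3 - <<'E'
from cell import *
s=observe();print(s['time'],s['position'],s['force'],s['joint_vel']);print(close_job())
E
```

```text
28.25 [ 0.49595227 -0.17388921  0.05645807] [ -5.27560957 -14.98251257   8.83655725] [ 0.00119411 -0.00170538 -0.00156661  0.00055938  0.00040434 -0.00023288]
the job is handed in; nothing more can be done
None
```

I handed the job in at 28.25 s with the fingers still squeezing the trigger. By my checks every condition was met, but I got no verdict back.

- **Knob:** I gripped the bar (13 mm opening) and turned it about 64° clockwise. The gripper angle puts it at about 1.41 rad and the pointer's slope in the picture at about 1.45 rad. Both are inside 1.28–1.52.
- **Clamping:** I pushed the crossbar with shut fingers: four full strokes of about 8 mm each, then a fifth in small steps watching the force.
- **Bowl:** The last pictures show it square against the back stop with no gap.
- **Cushion:** The push on the crossbar was steady at about 15–16 N. From that and the picture profile I estimate about 5–6.5 mm pressed in, or roughly 13–16 N at the pad. The allowed range is 3.5–9.8 mm and 8.5–24.5 N. I could not measure it directly, and it is a little under the half-pressed 7.5 mm.

**What disagreed:**
- **Finger length:** The fingertips stood about 40 mm higher than the reported tool position suggests. My first attempt to grip the knob closed above it, and I found the real height with a gentle touch of about 43 N. I allowed for the offset after that.
- **Clamp position:** The two cameras' position fits differed by 3–7 mm, so I settled contacts by force.
- **Bystanders:** I saw none moved, but I did not measure them.

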